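Scan the sample bottle, then hold the heater's sprung cover just below its balance point

TASK

Book the sample in for heating: turn the striped bottle where it stands, so that its yellow stripe faces the scanner squarely, and let go of it. Then take the blue bar of the block heater's sprung cover, raise the cover a little past its balance point (the red line) without letting it spring fully open, ease it back and finish while still holding it just below the balance point, no more than about ten degrees under it, so that it would fall shut by itself if let go. Leave all the other things where they stand; the program ends with the robot holding the cover there, nothing else propping it.

Things in the scene. Friction and masses are not known exactly. Their poses are not given: they have to be found in the camera images.
- bottle: Loose brown sample bottle, upright on the scanner plate's white disc: body 56 mm across, shoulder to 84 mm, white round cap 34 mm across from 88 to 118 mm above its foot (to be gripped from above; does not unscrew). About 180 g. A yellow stripe runs from the cap's middle over its rim and down one side. Origin: centre of the underside; z up; x points out through the stripe.
- mark (a point): Point on the yellow stripe, on the bottle's side 28 mm from the axis and 45 mm above its foot (moves with the bottle).
- scanner: Fixed scanner station: aluminium plate 160 x 120 x 6 mm with a black scanner block (45 deep, 75 wide, top 71 mm above the table) on its far end. Origin: centre of the plate's underside, on the table. Its x axis points from the bottle's place towards the block, so the stripe faces the scanner squarely when the bottle's x axis points the same way as this x axis.
- window (a point): Centre of the scanner's red window, which looks at the bottle: 33 mm along the scanner's x from its origin, 45 mm above the table.
- spot (a point): Centre of the white disc (90 mm across) on the plate on which the bottle stands, 6 mm above the table, 35 mm from the scanner's origin along its -x.
- heater: Fixed white block heater, 170 deep (x) x 280 wide (y) x 100 mm high, blue front panel facing its -x. Origin: centre of the underside, on the table. At each end, outside the cover, stands a white disc of 60 mm radius round the hinge (up to 144 mm from the middle along y, top 168 mm above the table); a red line on it shows the balance angle.
- cover_hinge (a point): Middle of the cover's hinge axis, at the heater's rear, 108 mm above the table; the axis runs along the heater's y. It is 80 mm along the heater's x from its origin.
- cover_bar (a point): Centre of the cover's blue round bar: 12 mm thick, 132 mm long, along the heater's y, on two arms 60 mm either side of its middle. Lies 220 mm from the hinge axis: at opening q it is 220 cos q in front of (heater -x) and 220 sin q above the hinge; shut, 108 mm above the table, 54 mm clear of the cover's edge, 49 mm clear of the heater's front. Gripped, it turns in the fingers like an axle.
- cover (a joint): Opening (rad) of the grey cover, 160 x 262 x 12 mm with a dark front rail, 0.95 kg: 0 shut and level, 1.65 at its stop. Balance point at 1.00 (57 degrees, the red line): below it the cover falls shut (up to 2 N at the bar, 0.4 N at 0.9 rad), above it the spring throws it open (1.7 N at 1.4 rad). It stays nowhere by itself. Beyond 1.45 counts as sprung fully open.
- dropper: Bystander: small brown dropper bottle with a black cap, no stripe, 34 mm across, 66 mm high, beside the scanner plate. Origin: centre of the underside.
- beaker: Bystander: glass beaker, 70 mm across, 90 mm high, to one side. Origin: centre of the underside.
- jar: Bystander: small jar with a blue cap and paper label, 60 mm across, 70 mm high, to one side. Origin: centre of the underside.
- petri: Bystander: clear flat dish, 90 mm across, 16 mm high, near the robot. Origin: centre of the underside.
- stopper: Bystander: orange stopper, 36 mm across, 30 mm high, near the robot. Origin: centre of the underside.
Mind the look-alikes: they are no part of the job. Leave any pink look-alike of the scanner alone.

How it is judged:
By the outcome, as a careful person would: the job done as asked, in the order asked, and still so for the second after the job is handed in, while the arm keeps its last pose, push and grip.
It also fails if it takes over 58 s, if anything falls off the work surface, if the arm or the gripper's body presses on something with over 40 N, if the wrist force passes 120 N, or if a joint passes its speed limit or range.

ROBOT

A 6-joint arm with a two-finger parallel gripper is mounted at the origin on the work surface. World frame = base frame: x ahead of the robot, y to its left, z up, the work surface at z = 0. Lengths are in m, angles in degrees, forces in N, time in s.
With the tool pointing down it reaches from about 0.375 to 0.9 m from the base axis. Payload 3.1 kg.
Tool frame: the origin (TCP) lies on the centre line of the jaws, within the pads' length; the fingertips stand 25 mm ahead of it and the grasp point (between the pads) lies 6 mm ahead of it; z points along the fingers, y is the line along which they close (so a half turn about z gives the same grasp; the last joint's range is limited). The gripper opens to 87 mm and grips with 3 to 60 N. Pads are 19 mm wide; open, the fingers measure 117 mm over their backs; the gripper's body (75 mm by 190 mm) begins 51 mm behind the grasp point.
Start: joints at [-84.712, 30.224, 82.088, -0, 67.689, -10.227], TCP at [0.167, -0.602, 0.248] pointing down, gripper open.
Joint ranges: [-176.69, 176.69], [-43.24, 126.21], [12.49, 139.97], [-82, 262], [0, 151.66], [-163.58, 163.58]. Speed limits (degrees/s): [159.86, 159.86, 180, 180, 180, 180].

INTERFACE

Orientations are given as a 3x3 rotation matrix whose columns are the frame's x, y, z axes.
In Python, from rig import bot, cams, models gives the robot as it stands. The module is installed in compiled form; this text tells all that it offers.
- The arm moves only by the shell command python3 -m handwheel 'ROWS' [OPENING]. ROWS is JSON, a list of rows, each a list of 6 numbers: the shift along the world's x, y, z each as a share of 1 m, from -1 to 1, then the turn, a rotation vector about the world's x, y, z each as a share of 2 rad, from -1 to 1. In form: [[dx, dy, dz, wx, wy, wz], ...]. A call has exactly 8 rows; each row is the pose to reach, as a shift and turn from the pose commanded when the call began; what a row does not reach only later rows make up. A row lasts 1/12 s, in which the tool goes at most 41.7 mm and 7.16 degrees, less where a joint would pass 70% of its speed; a pose out of reach is approached as far as the arm can. A call with a number of a shift or a turn outside -1 to 1 is refused whole. A call with a gripper value outside its range is refused whole. OPENING is the opening, from -1 (shut) to 1 (fully open), so that 0 is half open, set as the call begins (- or left out, the last holds). The fingers move at their own pace and stop on an object; the grip force is fixed at half the most. Time passes only in rows, so rows that repeat a pose let the fingers close, or fill a call up. It gives the time, the measured TCP pose, the force, the opening and the grip force at its end, in the units of the state.
- bot.read_state(): the state, without advancing time (a new reading comes with each control period).
- cams.capture(name): name is "scene" or "top" or "wrist"; returns (picture, depth): 420x560x3 uint8, blue, green, red; 420x560 float32, m along the optical axis (not along the pixel's ray), 0 where there is no reading.
- cams.calibration(name): a dict with "mtx" (3x3 intrinsics, pixels), "dist_coeffs" ([k1, k2, p1, p2, k3] as OpenCV has them; the pictures are not rectified), "R" (3x3) and "t" (3): a world point X has camera coordinates R X + t; the wrist camera has in their place "tool_from_camera" (4x4, takes a point from camera to tool coordinates, whose origin is the TCP and whose axes are the flange's). Camera axes: x right, y down, z forward; pixel columns grow to the right and rows downward; lengths in m; the calibration is good to about 2 mm. A picture is of the moment at which its call begins: read the wrist's pose just before it. calibration takes no time and is no camera call.
- bot.hand_in(): hands the job in; it is judged then, once.
Trained networks look in the newest picture that a camera, given by its name, has taken for a name from the list of things; names that differ only in an ending like _2 or _b are one class to them, and where a whole thing is asked for, a point or a joint stands for the part that bears it (a point fixed in the world has none). Each returns a list of dicts, best first, with "conf" (0 to 1); they miss things now and then, are a little off and sometimes report something else, mostly with a low value. They report only what shows in the picture. A call takes as long as a camera call. They do not tell look-alikes from the thing itself.
- models.spot_in(query, camera): "position" ([column, row] in pixels, amid what is visible of it).
- models.tip_of(query, camera): "position" ([column, row] in pixels: a listed point, or the origin of a listed thing).
The state is a dict: "time_s": time; "joint_positions": joint angles; "qvel": joint speeds; "tau": joint torques, N m; "position": TCP position; "tcp_rot": TCP orientation; "force": force on the tool from outside, world axes, zero at the start; "moment": the same for the moment, N m; "opening": opening from 0.0 (shut) to 1.0 (fully open); "grasp_force": force on a finger pad.
Only numpy, scipy, OpenCV 4.12 (cv2) and the standard library are available. Lean on these libraries where they do the work, as an engineer would, in place of code of your own. Each camera call takes 0.05 s, during which the arm holds its last target. There are 200 camera calls.

## Working session

There is one attempt and no reset: what is moved stays moved. The work goes in short steps, Python scripts to look and compute and a shell command to move; the robot and the scene stay as the last step left them, time stands still between calls to the robot, and variables do not carry over. Pictures are saved under pics/ and viewed, at most 10 in all, crops included, and the job is handed in when it is done.

```bash
mkdir -p pics; cat > h.py <<'E'
import numpy as np, cv2, json
from rig import bot, cams, models
def cal(n):
    c=cams.calibration(n); K=np.array(c["mtx"]); d=np.array(c["dist_coeffs"])
    if n=="wrist":
        s=bot.read_state(); T=np.eye(4); T[:3,:3]=s["tcp_rot"]; T[:3,3]=s["position"]
        W=T@np.array(c["tool_from_camera"]); R=W[:3,:3].T; t=-R@W[:3,3]
    else: R=np.array(c["R"]); t=np.array(c["t"])
    return K,d,R,t
def ray(n,px):
    K,d,R,t=cal(n); u=cv2.undistortPoints(np.array([[px]],float),K,d)[0,0]
    return -R.T@t, R.T@np.array([u[0],u[1],1.])
def atz(n,px,z):
    o,r=ray(n,px); return o+r*(z-o[2])/r[2]
def atd(n,px,D):
    o,r=ray(n,px); c,w=int(round(px[0])),int(round(px[1]))
    p=D[max(0,w-2):w+3,max(0,c-2):c+3]; p=p[p>0]
    return o+r*np.median(p) if len(p) else None
def proj(n,X):
    K,d,R,t=cal(n); return cv2.projectPoints(np.atleast_2d(np.array(X,float)),cv2.Rodrigues(R)[0],t,K,d)[0][:,0]
E
python3 - <<'E'
from h import *
np.set_printoptions(precision=4,suppress=True)
ims=[]
for n in ("scene","top"):
    im,D=cams.capture(n); cv2.imwrite(f"pics/{n}0.png",im); np.save(f"{n}0.npy",D)
    for q in ("bottle","mark","scanner","window","spot","heater","cover_hinge","cover_bar","dropper"):
        for r in models.tip_of(q,n)[:2]:
            print(n,q,np.array(r["position"]),round(r["conf"],2),atd(n,r["position"],D))
print(bot.read_state())
E
```

```text
scene bottle [205.4 216.8] 0.68 [ 0.6245 -0.2096  0.0725]
scene mark [214.7 207.6] 0.94 [ 0.5013 -0.2356  0.0124]
scene scanner [120.5 246.7] 0.96 [ 0.8084 -0.3886  0.0636]
scene scanner [192.6 180.5] 0.85 [ 0.4371 -0.3393  0.059 ]
scene window [204.2 218.4] 0.89 [ 0.6298 -0.2115  0.07  ]
scene window [187.6 177.8] 0.84 [ 0.4388 -0.356   0.0679]
scene spot [190.3 175.3] 0.86 [ 0.4218 -0.3539  0.0677]
scene spot [128.8 235.3] 0.69 [ 0.7008 -0.4384  0.0053]
scene heater [346.9 265.2] 0.89 [0.7174 0.2387 0.0807]
scene heater [320.8 213.2] 0.39 [0.5616 0.1314 0.1161]
scene cover_hinge [344.3 255.1] 0.69 [0.7118 0.2281 0.1095]
scene cover_bar [354.5 210. ] 0.89 [0.3682 0.2116 0.0036]
scene dropper [207.4 219. ] 0.69 [ 0.629  -0.2014  0.0694]
scene dropper [239.1 219.1] 0.53 [ 0.5323 -0.1383  0.0096]
top bottle [355.9 210.2] 0.68 [ 0.5434 -0.2317  0.122 ]
top mark [346.4 213.2] 0.53 [ 0.5454 -0.2168  0.0193]
top mark [350.9 194.2] 0.38 [ 0.6157 -0.2344  0.0104]
top scanner [403.  162.2] 0.9 [ 0.7386 -0.4253  0.0051]
top scanner [354.2 202.3] 0.77 [ 0.5867 -0.2464  0.0089]
top window [391.2
[... 226 characters left out ...]
] 0.77 [0.6196 0.2152 0.1153]
top cover_hinge [218.2 155.7] 0.84 [0.7509 0.2504 0.    ]
top dropper [327.7 219.3] 0.65 [ 0.5175 -0.1454  0.0638]
{'time_s': 1.0, 'joint_positions': array([-84.7121,  30.2217,  82.0878,  -0.0005,  67.6904, -10.2278]), 'qvel': array([0.0436, 0.0031, 0.0105, 0.059 , 0.059 , 0.0531]), 'tau': array([ -0.0003, -44.0024, -17.699 ,   0.0635,   0.0504,   0.    ]), 'position': array([ 0.1672, -0.6022,  0.2476]), 'tcp_rot': array([[ 0.9636,  0.2675, -0.    ],
       [ 0.2675, -0.9636, -0.    ],
       [-0.    , -0.    , -1.    ]]), 'force': array([-0.12  ,  0.3445,  0.6941]), 'moment': array([ 0.0183,  0.0266, -0.0539]), 'grasp_force': 0.0, 'opening': 0.9966112600508724}
```

View pics/top0.png

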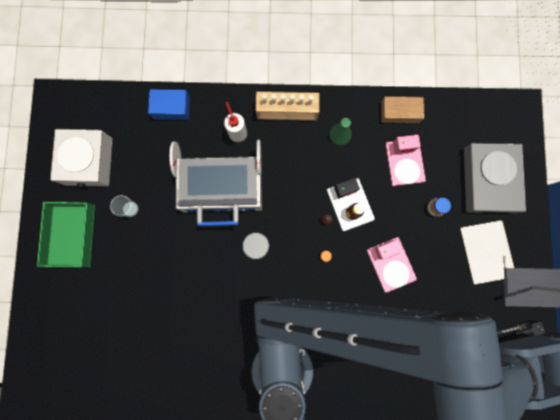

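View pics/scene0.png

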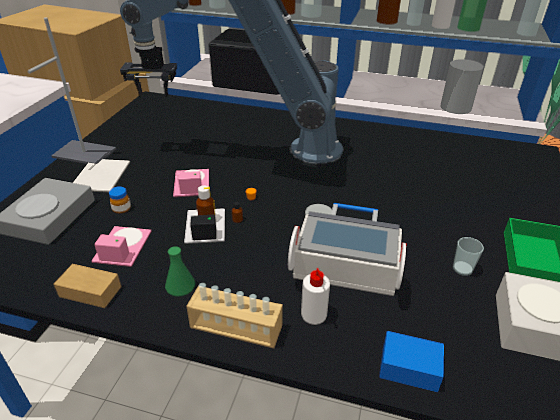

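The top view shows the real white scanner plate around (350,205) with its black block at (347,187) and the bottle at (355,211). The dropper is at (327,219), and the two pink stations are look-alikes. The heater is at (218,187) with its blue bar at (218,224), shut and reaching towards the robot. I'll look closer with the wrist camera.

```bash
python3 - <<'E'
from h import *
np.set_printoptions(precision=4,suppress=True)
print(np.array(cams.calibration("wrist")["tool_from_camera"]),cams.calibration("wrist")["mtx"])
E
python3 -m handwheel '[[0.03,0.03,0.01,0,0,0],[0.06,0.058,0.02,0,0,0],[0.09,0.086,0.03,0,0,0],[0.12,0.115,0.04,0,0,0],[0.15,0.143,0.05,0,0,0],[0.18,0.17,0.06,0,0,0],[0.21,0.2,0.07,0,0,0],[0.23,0.22,0.07,0,0,0]]' 1
```

```text
[[ 0.0009 -0.9525 -0.3045  0.0834]
 [ 1.      0.0007  0.0007 -0.0001]
 [-0.0005 -0.3045  0.9525 -0.1371]
 [ 0.      0.      0.      1.    ]] [[311.8028   0.     282.7319]
 [  0.     311.8028 211.6487]
 [  0.       0.       1.    ]]
time_s: 1.67
position: [0.3993, -0.3809, 0.3196]
tcp_rot: [[0.963, 0.268, 0.003], [0.268, -0.963, -0.003], [0.002, 0.003, -1.0]]
force: [0.8, 0.2, -0.3]
opening: 1.002
grasp_force: 0.0
```

```bash
python3 -m handwheel '[[0.03,0.03,0,0,0,0],[0.06,0.055,0,0,0,0],[0.09,0.08,0,0,0,0],[0.12,0.11,0,0,0,0],[0.14,0.13,0,0,0,0],[0.14,0.13,0,0,0,0],[0.14,0.13,0,0,0,0],[0.14,0.13,0,0,0,0]]'
python3 - <<'E'
from h import *
np.set_printoptions(precision=4,suppress=True)
s=bot.read_state()
im,D=cams.capture("wrist"); cv2.imwrite("pics/w1.png",im); np.save("w1.npy",D)
for q,z in (("bottle",.006),("mark",.051),("scanner",0.),("window",.045),("spot",.006),("dropper",0.)):
    for r in models.tip_of(q,"wrist")[:2]: print(q,np.array(r["position"]),round(r["conf"],2),atz("wrist",r["position"],z))
print(s["position"])
E
```

```text
time_s: 2.33
position: [0.5369, -0.2523, 0.3174]
tcp_rot: [[0.963, 0.268, -0.001], [0.268, -0.963, -0.0], [-0.001, 0.0, -1.0]]
force: [-1.0, -0.3, -0.7]
opening: 0.998
grasp_force: 0.0
bottle [278.1 162.1] 0.83 [ 0.5488 -0.243   0.006 ]
mark [256.9 169.1] 0.9 [ 0.5394 -0.2177  0.051 ]
scanner [329.9 288.5] 0.94 [ 0.3679 -0.3816  0.    ]
scanner [455.1  65.7] 0.8 [ 0.7377 -0.4391  0.    ]
window [275.4 119.2] 0.9 [ 0.6062 -0.2246  0.045 ]
window [480.1  26.3] 0.85 [ 0.7739 -0.4296  0.045 ]
spot [451.3  90.5] 0.63 [ 0.7063 -0.4441  0.006 ]
spot [469.7 199.4] 0.63 [ 0.5724 -0.5358  0.006 ]
dropper [209.3 164.4] 0.68 [ 0.5183 -0.1468  0.    ]
dropper [472.2 197.7] 0.64 [ 0.5755 -0.5423  0.    ]
[ 0.5369 -0.2523  0.3174]
```

View pics/w1.png

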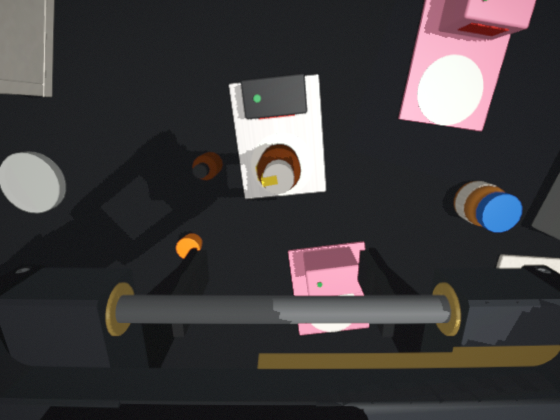

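The wrist view shows the white plate with corners near (230,82), (318,76), (326,191) and (245,198). The cap centre is at about (279,177), and its yellow stripe points left to (262,182). Next I'll measure the angles.

```bash
cat > meas.py <<'E'
from h import *
np.set_printoptions(precision=4,suppress=True)
def measure(im,zcap,n="wrist",cap0=None):
    hsv=cv2.cvtColor(im,cv2.COLOR_BGR2HSV)
    X=atz if True else None
    # plate
    m=((hsv[...,2]>120)&(hsv[...,1]<50)).astype(np.uint8)
    c=proj(n,[[cap0[0],cap0[1],.006]])[0]
    k,l,st,ce=cv2.connectedComponentsWithStats(m)
    i=1+np.argmin([np.hypot(*(ce[j]-c)) if st[j,4]>1500 else 1e9 for j in range(1,k)])
    pts=np.argwhere(l==i)[:,::-1].astype(float)
    W=np.array([atz(n,p,.006)[:2] for p in cv2.convexHull(pts.astype(np.float32))[:,0]])
    r=cv2.minAreaRect((W*1000).astype(np.float32)); print("plate rect mm",r)
    # stripe on cap top
    y=(cv2.inRange(hsv,(18,110,110),(36,255,255)))
    cp=proj(n,[[cap0[0],cap0[1],zcap]])[0]; yy=np.argwhere(y)[:,::-1]
    yy=yy[np.hypot(*(yy-cp).T)<60]
    Y=np.array([atz(n,p,zcap)[:2] for p in yy]); print("yellow n",len(Y),"px",yy.mean(0),"mean",Y.mean(0),"min",Y.min(0),"max",Y.max(0))
    return Y,W
E
python3 - <<'E'
from meas import *
im=cv2.imread("pics/w1.png");D=np.load("w1.npy")
Y,W=measure(im,.124,cap0=(.546,-.237))
# cap by depth
P=[]
for v in range(140,210):
    for u in range(240,320):
        if D[v,u]>0:
            o,r=ray("wrist",(u,v)); p=o+r*D[v,u]
            if .117<p[2]<.135: P.append(p)
P=np.array(P);print("cap",len(P),P.mean(0),cv2.minEnclosingCircle((P[:,:2]*1000).astype(np.float32)))
c=P.mean(0)[:2]
d=Y-c; d=d[np.hypot(*d.T)<.019]; print("stripe",np.degrees(np.arctan2(*d.mean(0)[::-1])))
c=cv2.resize(im[60:210,200:350],(750,750//1*1),interpolation=cv2.INTER_CUBIC)[:600*750//600]
cv2.imwrite("pics/w1c.png",cv2.resize(im[65:205,210:350],(600,600),interpolation=cv2.INTER_CUBIC))
E
```

```text
plate rect mm ((579.95263671875, -236.39865112304688), (161.6353759765625, 121.4026107788086), 21.17152976989746)
yellow n 151 px [267.7351 179.9073] mean [ 0.5455 -0.2339] min [ 0.5376 -0.2444] max [ 0.5591 -0.218 ]Traceback (most recent call last):
  File "<stdin>", line 9, in <module>
  File "h.py", line 11, in ray
    K,d,R,t=cal(n); u=cv2.undistortPoints(np.array([[px]],float),K,d)[0,0]
            ~~~^^^
  File "h.py", line 6, in cal
    s=bot.read_state(); T=np.eye(4); T[:3,:3]=s["tcp_rot"]; T[:3,3]=s["position"]
ValueError: time passes only in moves, steps and waits
```

```bash
python3 - <<'E'
s=open('h.py').read()
s=s.replace('def cal(n):','C={}\ndef cal(n):\n    if n not in C: C[n]=_cal(n)\n    return C[n]\ndef _cal(n):')
s+='''
def cloud(n,D):
    K,d,R,t=cal(n); h,w=D.shape
    g=np.stack(np.meshgrid(np.arange(w),np.arange(h)),-1).reshape(-1,1,2).astype(float)
    u=cv2.undistortPoints(g,K,d)[:,0]; z=D.reshape(-1,1)
    P=(np.hstack([u*z,z])-t)@R; P[z[:,0]<=0]=np.nan
    return P.reshape(h,w,3)
'''
open('h.py','w').write(s)
E
cat > cap.py <<'E'
from meas import *
def cap(im,D,c0):
    Y,W=measure(im,.124,cap0=c0)
    P=cloud("wrist",D); m=(np.hypot(P[...,0]-c0[0],P[...,1]-c0[1])<.045)&(P[...,2]>.116)&(P[...,2]<.135)
    Q=P[m]; cc,r=cv2.minEnclosingCircle((Q[:,:2]*1000).astype(np.float32)); print("cap",len(Q),Q.mean(0),cc,r)
    c=np.array(cc)/1000 if r<20 else Q.mean(0)[:2]; d=Y-c; d=d[np.hypot(*d.T)<.0175]
    e=d/np.hypot(*d.T)[:,None]; far=d[np.hypot(*d.T)>.006]
    _,_,v=np.linalg.svd(d-d.mean(0)); print("stripe mean",np.degrees(np.arctan2(*d.mean(0)[::-1])),"far",np.degrees(np.arctan2(*far.mean(0)[::-1])),"pca",np.degrees(np.arctan2(*v[0][::-1])))
E
python3 - <<'E'
from cap import *
im=cv2.imread("pics/w1.png");D=np.load("w1.npy")
cap(im,D,(.546,-.24))
cv2.imwrite("pics/w1c.png",cv2.resize(im[65:205,210:350],(600,600),interpolation=cv2.INTER_CUBIC))
E
```

```text
plate rect mm ((579.95263671875, -236.39865112304688), (161.6353759765625, 121.4026107788086), 21.17152976989746)
yellow n 151 px [267.7351 179.9073] mean [ 0.5455 -0.2339] min [ 0.5376 -0.2444] max [ 0.5591 -0.218 ]
cap 790 [ 0.5503 -0.2433  0.1241] (549.9957885742188, -242.9264678955078) 17.64037322998047
stripe mean 121.07662995166694 far 120.29560268113447 pca -71.7766424316988
```

View pics/w1c.png

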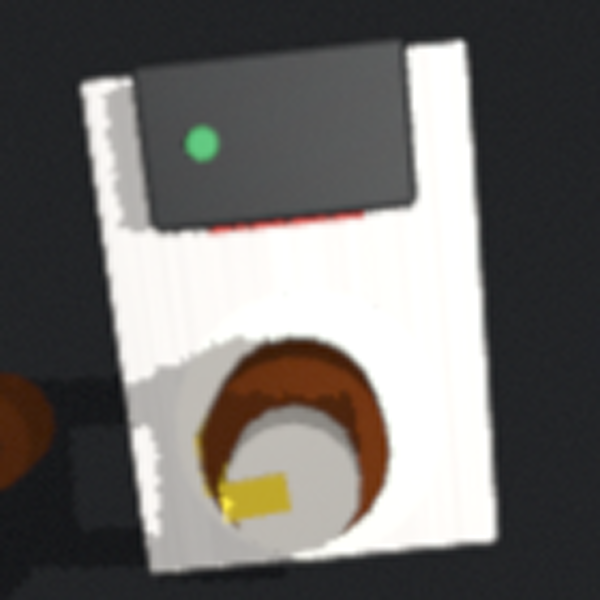

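The crop shows the stripe on the cap running from the cap's middle (288,490 in the crop) left to the rim (235,502). The block is up the picture, so I'll compute the stripe angle from these points.

```bash
python3 - <<'E'
from h import *
f=lambda u,v:atz("wrist",((u+.5)/600*140+210-.5,(v+.5)/600*140+65-.5),.124)[:2]
c=np.array([.550,-.243])
for a,b in (((288.5,490.5),(240,500)),((286,474),(237,483)),((291,508),(240,517))):
    A,B=f(*a),f(*b); print(A,B,np.degrees(np.arctan2(*(B-A)[::-1])))
B=f(240,500);print(np.degrees(np.arctan2(*(B-c)[::-1])))
# side stripe lower end
print(models.tip_of("mark","wrist")[:1])
im,D=cams.capture("wrist")
hsv=cv2.cvtColor(im,cv2.COLOR_BGR2HSV);y=cv2.inRange(hsv,(18,110,110),(36,255,255))
P=cloud("wrist",D)[(y>0)]; m=(np.hypot(P[:,0]-.55,P[:,1]+.243)<.04); P=P[m]
for lo,hi in ((.115,.123),(.085,.115),(.02,.085)):
    q=P[(P[:,2]>lo)&(P[:,2]<hi)]; 
    if len(q): q=q[:,:2].mean(0)-c; print(lo,q,np.degrees(np.arctan2(*q[::-1])))
E
```

```text
[ 0.54901217 -0.2432216 ] [ 0.54340473 -0.23207404] 116.70329895009853
[ 0.552902   -0.24151912] [ 0.54741406 -0.23025663] 115.97886452916694
[ 0.54484465 -0.24500426] [ 0.53916216 -0.23317354] 115.65576647179537
121.11656192432523
[{'position': [256.9, 169.1], 'conf': 0.9}]
0.115 [-0.0045707   0.01235853] 110.29652097735696
0.085 [-0.00366096  0.01744027] 101.85507368091757
0.02 [-0.01077024  0.0230227 ] 115.07063286032556
```

```bash
python3 -m handwheel '[[0.004,0.003,-0.01,0,0,0.05],[0.008,0.006,-0.03,0,0,0.1],[0.013,0.009,-0.05,0,0,0.16],[0.013,0.009,-0.07,0,0,0.22],[0.013,0.009,-0.09,0,0,0.28],[0.013,0.009,-0.11,0,0,0.34],[0.013,0.009,-0.13,0,0,0.393],[0.013,0.009,-0.13,0,0,0.393]]' 1
python3 -m handwheel '[[0,0,-0.02,0,0,0],[0,0,-0.04,0,0,0],[0,0,-0.055,0,0,0],[0,0,-0.065,0,0,0],[0,0,-0.069,0,0,0],[0,0,-0.069,0,0,0],[0,0,-0.069,0,0,0],[0,0,-0.069,0,0,0]]'
python3 -m handwheel '[[0,0,0,0,0,0],[0,0,0,0,0,0],[0,0,0,0,0,0],[0,0,0,0,0,0],[0,0,0,0,0,0],[0,0,0,0,0,0],[0,0,0,0,0,0],[0,0,0,0,0,0]]' -1
```

```text
time_s: 3.45
position: [0.5478, -0.2418, 0.1836]
tcp_rot: [[0.49, 0.872, -0.007], [0.872, -0.49, 0.005], [0.001, -0.009, -1.0]]
force: [-0.5, 0.1, -0.2]
opening: 0.998
grasp_force: 0.0
time_s: 4.12
position: [0.551, -0.2437, 0.1198]
tcp_rot: [[0.492, 0.871, 0.002], [0.871, -0.492, -0.001], [-0.0, 0.002, -1.0]]
force: [-0.3, 0.5, 0.1]
opening: 0.998
grasp_force: 0.0
time_s: 4.78
position: [0.5502, -0.2432, 0.1185]
tcp_rot: [[0.492, 0.871, -0.0], [0.871, -0.492, 0.0], [-0.0, -0.0, -1.0]]
force: [-0.3, 0.3, -0.1]
opening: 0.476
grasp_force: 0.0
```

```bash
python3 -m handwheel '[[0,0,0,0,0,0],[0,0,0,0,0,0],[0,0,0,0,0,0],[0,0,0,0,0,0],[0,0,0,0,0,0],[0,0,0,0,0,0],[0,0,0,0,0,0],[0,0,0,0,0,0]]'
python3 -m handwheel '[[0,0,0,0,0,-0.04],[0,0,0,0,0,-0.1],[0,0,0,0,0,-0.16],[0,0,0,0,0,-0.22],[0,0,0,0,0,-0.28],[0,0,0,0,0,-0.34],[0,0,0,0,0,-0.4],[0,0,0,0,0,-0.45]]'
python3 -m handwheel '[[0,0,0,0,0,-0.05],[0,0,0,0,0,-0.11],[0,0,0,0,0,-0.17],[0,0,0,0,0,-0.23],[0,0,0,0,0,-0.29],[0,0,0,0,0,-0.34],[0,0,0,0,0,-0.379],[0,0,0,0,0,-0.379]]'
```

```text
time_s: 5.45
position: [0.5502, -0.2432, 0.1185]
tcp_rot: [[0.492, 0.871, -0.0], [0.871, -0.492, 0.0], [0.0, -0.0, -1.0]]
force: [-0.1, -0.0, -1.0]
opening: 0.38
grasp_force: 30.0
time_s: 6.12
position: [0.5499, -0.2429, 0.1185]
tcp_rot: [[0.989, 0.151, -0.001], [0.151, -0.989, 0.001], [-0.001, -0.001, -1.0]]
force: [0.4, 0.7, 0.3]
opening: 0.384
grasp_force: 30.0
time_s: 6.78
position: [0.5501, -0.243, 0.1185]
tcp_rot: [[0.824, -0.567, -0.0], [-0.567, -0.824, 0.0], [-0.0, -0.0, -1.0]]
force: [0.5, 0.3, -0.2]
opening: 0.382
grasp_force: 30.0
```

```bash
python3 -m handwheel '[[0,0,0,0,0,0],[0,0,0,0,0,0],[0,0,0,0,0,0],[0,0,0,0,0,0],[0,0,0,0,0,0],[0,0,0,0,0,0],[0,0,0,0,0,0],[0,0,0,0,0,0]]' 1
python3 -m handwheel '[[0,0,0.01,0,0,0],[0,0,0.03,0,0,0],[0,0,0.06,0,0,0],[0,0,0.09,0,0,0],[0,0,0.12,0,0,0],[0,0,0.15,0,0,0],[0,0,0.15,0,0,0],[0,0,0.15,0,0,0]]'
python3 - <<'E'
from cap import *
bot.read_state()
im,D=cams.capture("wrist"); cv2.imwrite("pics/w2.png",im); np.save("w2.npy",D)
cap(im,D,(.55,-.243))
for q,z in (("mark",.051),("window",.045)):
    for r in models.tip_of(q,"wrist")[:2]: print(q,np.array(r["position"]),round(r["conf"],2),atz("wrist",r["position"],z))
c=proj("wrist",[[.57,-.238,.05]])[0].astype(int); print(c)
x,y=max(0,c[0]-110),max(0,c[1]-110); print(x,y)
cv2.imwrite("pics/w2c.png",cv2.resize(im[y:y+200,x:x+220],(660,600),interpolation=cv2.INTER_CUBIC))
E
```

```text
time_s: 7.45
position: [0.5502, -0.2432, 0.1186]
tcp_rot: [[0.825, -0.566, 0.0], [-0.566, -0.825, -0.0], [0.0, -0.0, -1.0]]
force: [-0.2, 0.5, 0.5]
opening: 0.904
grasp_force: 0.0
time_s: 8.12
position: [0.5512, -0.2438, 0.2717]
tcp_rot: [[0.825, -0.565, 0.005], [-0.565, -0.825, -0.003], [0.006, 0.0, -1.0]]
force: [0.4, 0.1, -0.3]
opening: 0.998
grasp_force: 0.0
plate rect mm ((577.842041015625, -234.43704223632812), (160.33091735839844, 120.59803009033203), 21.266464233398438)
yellow n 271 px [270.6937 194.631 ] mean [ 0.5645 -0.2402] min [ 0.5486 -0.2539] max [ 0.5872 -0.2309]
cap 965 [ 0.5491 -0.2427  0.1219] (548.9022216796875, -242.03759765625) 17.678314208984375
stripe mean 21.049350272601554 far 21.37921593043083 pca -157.86210900312935
mark [260.4 174.7] 0.64 [ 0.5768 -0.231   0.051 ]
window [238.9 159.4] 0.96 [ 0.6048 -0.2199  0.045 ]
window [433.  230.3] 0.62 [ 0.3974 -0.3671  0.045 ]
[268 175]
158 65
```

View pics/w2c.png

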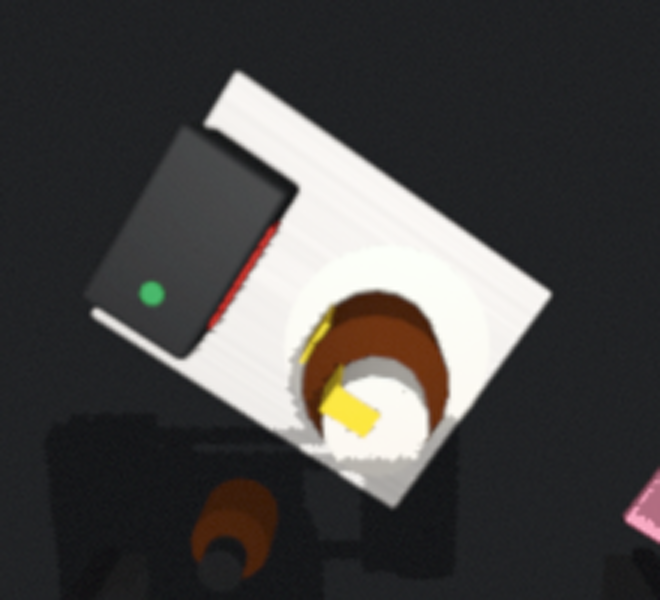

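The crop shows the yellow stripe at (350,410) on the cap and (318,335) on the side pointing at the red window (245,275). It measures about 21–22° against the plate's 21.2°, so the bottle is done and released. Next is the bar.

```bash
cat > bar.py <<'E'
from h import *
np.set_printoptions(precision=4,suppress=True)
def bar(n,im,D,roi=None,z=.114):
    hsv=cv2.cvtColor(im,cv2.COLOR_BGR2HSV); m=cv2.inRange(hsv,(100,140,60),(125,255,255))
    P=cloud(n,D); ok=(m>0)&(P[...,2]>.095)&(P[...,2]<.3)&(P[...,1]>0)
    ok=ok.astype(np.uint8)
    k,l,st,_=cv2.connectedComponentsWithStats(ok); i=1+np.argmax(st[1:,4]); px=np.argwhere(l==i)[:,::-1]; Q=P[l==i]
    print("n",len(Q),"px",px.min(0),px.max(0),"med",np.median(Q,0))
    W=np.array([atz(n,p,z)[:2] for p in px]); r=cv2.minAreaRect((W*1000).astype(np.float32)); print("plane rect",r)
    q=(Q[:,:2]*1000).astype(np.float32); print("depth rect",cv2.minAreaRect(q),"z pct",np.percentile(Q[:,2],[5,50,95]))
E
python3 - <<'E'
from bar import *
bar("top",cv2.imread("pics/top0.png"),np.load("top0.npy"))
E
python3 -m handwheel '[[0,0.03,0.01,0,0,0.05],[0,0.065,0.02,0,0,0.1],[-0.01,0.1,0.03,0,0,0.15],[-0.02,0.135,0.03,0,0,0.2],[-0.04,0.17,0.03,0,0,0.25],[-0.05,0.21,0.03,0,0,0.3],[-0.06,0.25,0.03,0,0,0.35],[-0.07,0.28,0.03,0,0,0.38]]'
```

```text
n 127 px [198 221] [237 224] med [0.4935 0.2201 0.1121]
plane rect ((494.37042236328125, 224.27752685546875), (9.95633316040039, 128.6079864501953), 1.1219249963760376)
depth rect ((494.67181396484375, 224.57620239257812), (10.848381996154785, 128.50802612304688), 1.286494255065918) z pct [0.1066 0.1121 0.1166]
time_s: 8.93
position: [0.478, 0.0395, 0.2971]
tcp_rot: [[0.987, 0.163, -0.004], [0.163, -0.987, 0.002], [-0.004, -0.002, -1.0]]
force: [1.1, 0.1, -0.5]
opening: 0.997
grasp_force: 0.0
```

```bash
python3 -m handwheel '[[0,0.03,0,0,0,0.05],[0.005,0.065,0,0,0,0.11],[0.01,0.1,0,0,0,0.17],[0.014,0.135,0,0,0,0.23],[0.014,0.165,0,0,0,0.29],[0.014,0.187,0,0,0,0.35],[0.014,0.187,0,0,0,0.41],[0.014,0.187,0,0,0,0.46]]' -0.1
python3 -m handwheel '[[0,0,0,0,0,0.05],[0,0,-0.01,0,0,0.11],[0,0,-0.03,0,0,0.17],[0,0,-0.04,0,0,0.23],[0,0,-0.05,0,0,0.256],[0,0,-0.05,0,0,0.256],[0,0,-0.05,0,0,0.256],[0,0,-0.05,0,0,0.256]]'
python3 - <<'E'
from bar import *
s=bot.read_state();print(s["position"],s["joint_positions"])
im,D=cams.capture("wrist"); cv2.imwrite("pics/w3.png",im); np.save("w3.npy",D)
bar("wrist",im,D,z=.111)
E
```

```text
time_s: 9.6
position: [0.493, 0.2253, 0.2967]
tcp_rot: [[0.465, 0.885, -0.004], [0.885, -0.465, -0.001], [-0.003, -0.003, -1.0]]
force: [0.3, -0.4, 0.1]
opening: 0.498
grasp_force: 0.0
time_s: 10.27
position: [0.4942, 0.2238, 0.2483]
tcp_rot: [[-0.019, 1.0, -0.001], [1.0, 0.019, -0.0], [-0.0, -0.001, -1.0]]
force: [-0.0, 0.3, 0.3]
opening: 0.447
grasp_force: 0.0
[0.4942 0.2238 0.2483] [12.556  23.8411 93.8939  0.0018 62.3133 11.4844]
n 1693 px [273 134] [288 272] med [0.4919 0.2305 0.1133]
plane rect ((492.40667724609375, 223.67245483398438), (11.871241569519043, 132.7938995361328), 2.6273138523101807)
depth rect ((492.34832763671875, 224.07485961914062), (11.99433708190918, 131.8220672607422), 2.62874698638916) z pct [0.1096 0.1133 0.1148]
```

View pics/w3.png

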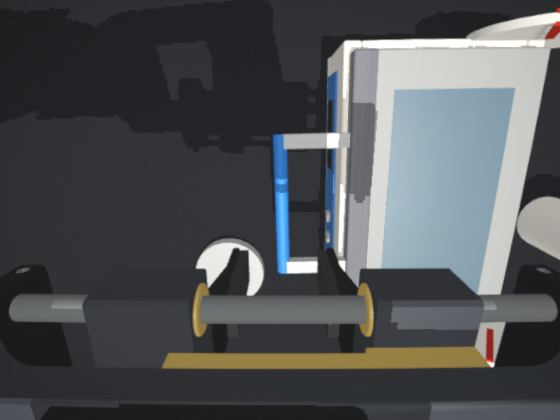

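The wrist view shows the bar from (280,135) to (283,272), with the arms running right to the cover and 49 mm of clear gap. The bar sits between the half-open fingers, so I'm going down.

```bash
python3 -m handwheel '[[-0.002,0,-0.03,0,0,0.013],[-0.002,0,-0.06,0,0,0.013],[-0.002,0,-0.09,0,0,0.013],[-0.002,0,-0.115,0,0,0.013],[-0.002,0,-0.13,0,0,0.013],[-0.002,0,-0.135,0,0,0.013],[-0.002,0,-0.135,0,0,0.013],[-0.002,0,-0.135,0,0,0.013]]'
python3 -m handwheel '[[0,0,0,0,0,0],[0,0,0,0,0,0],[0,0,0,0,0,0],[0,0,0,0,0,0],[0,0,0,0,0,0],[0,0,0,0,0,0],[0,0,0,0,0,0],[0,0,0,0,0,0]]' -1
python3 -m handwheel '[[0,0,0,0,0,0],[0,0,0,0,0,0],[0,0,0,0,0,0],[0,0,0,0,0,0],[0,0,0,0,0,0],[0,0,0,0,0,0],[0,0,0,0,0,0],[0,0,0,0,0,0]]'
```

```text
time_s: 10.98
position: [0.4931, 0.224, 0.1144]
tcp_rot: [[-0.046, 0.999, 0.002], [0.999, 0.046, 0.0], [0.0, 0.002, -1.0]]
force: [0.4, 0.1, 0.4]
opening: 0.452
grasp_force: 0.0
time_s: 11.65
position: [0.4929, 0.2239, 0.1139]
tcp_rot: [[-0.046, 0.999, 0.002], [0.999, 0.046, 0.0], [0.0, 0.002, -1.0]]
force: [1.7, 0.1, 1.5]
opening: 0.125
grasp_force: 30.0
time_s: 12.32
position: [0.4929, 0.2239, 0.1138]
tcp_rot: [[-0.046, 0.999, 0.002], [0.999, 0.046, 0.0], [0.0, 0.002, -1.0]]
force: [3.5, 0.5, 3.5]
opening: 0.125
grasp_force: 30.0
```

```bash
python3 -m handwheel '[[0.0003,0,0.011,0,0,0],[0.0011,0,0.022,0,0,0],[0.0025,0,0.033,0,0,0],[0.0044,0,0.0437,0,0,0],[0.0068,0,0.0544,0,0,0],[0.0098,0,0.065,0,0,0],[0.0133,0.0005,0.0754,0,0,0],[0.0174,0.0008,0.0857,0,0,0]]'
```

```text
time_s: 12.98
position: [0.5104, 0.2246, 0.1986]
tcp_rot: [[-0.046, 0.999, 0.001], [0.999, 0.046, 0.0], [-0.0, 0.001, -1.0]]
force: [7.1, 0.8, -5.8]
opening: 0.126
grasp_force: 30.1
```

```bash
python3 -m handwheel '[[0.0045,0.0002,0.01,0,0,0],[0.0095,0.0004,0.0198,0,0,0],[0.015,0.0007,0.0293,0,0,0],[0.021,0.001,0.0385,0,0,0],[0.0275,0.0012,0.0474,0,0,0],[0.0343,0.0015,0.056,0,0,0],[0.0416,0.0019,0.0643,0,0,0],[0.0493,0.0022,0.0721,0,0,0]]'
python3 - <<'E'
from bar import *
s=bot.read_state();print(s["position"],s["force"])
for n in("wrist","scene"):
    im,D=cams.capture(n); cv2.imwrite(f"pics/{n}4.png",im); np.save(f"{n}4.npy",D)
a=cv2.imread("pics/scene4.png")[150:310,260:430]; cv2.imwrite("pics/c4.png",np.hstack([cv2.resize(a,(400,376)),cv2.resize(cv2.imread("pics/wrist4.png"),(400,376))]))
E
```

```text
time_s: 13.65
position: [0.5595, 0.2266, 0.269]
tcp_rot: [[-0.046, 0.999, -0.001], [0.999, 0.046, -0.0], [-0.0, -0.001, -1.0]]
force: [7.0, 0.9, -11.1]
opening: 0.117
grasp_force: 30.6
[0.5595 0.2266 0.269 ] [  7.0428   0.8757 -11.1349]
```

View pics/c4.png

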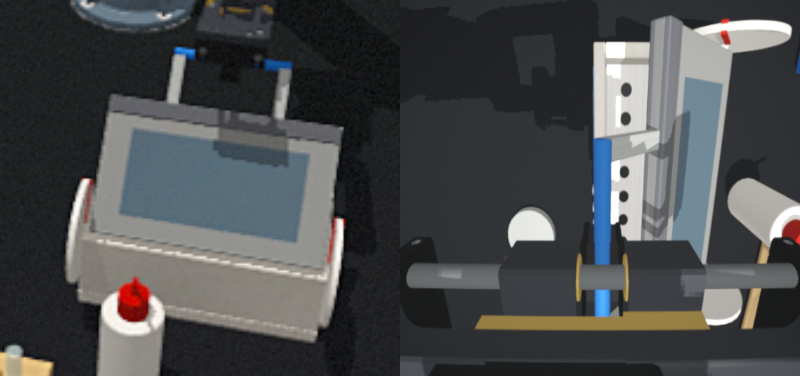

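The left half (scene) shows the cover partly raised with the gripper on the middle of the bar. The right half (wrist) shows the bar between the pads. I'll measure the cover's true angle from the depth.

```bash
cat > ang.py <<'E'
from h import *
np.set_printoptions(precision=4,suppress=True)
def ang(n,im,D,yaw=2.6):
    """cover tilt from the blue-grey glass panel's depth plane"""
    P=cloud(n,D); a=np.radians(yaw); f=np.array([np.cos(a),np.sin(a),0]); l=np.array([-f[1],f[0],0])
    h=np.array([.7125,.2338,.108]); Q=P-h; F=Q@f; L=Q@l; Z=Q[...,2]
    m=(abs(L)<.1)&(F>-.16)&(F<.05)&(Z>.02)&(np.hypot(F,Z)<.165)&(np.hypot(F,Z)>.05)
    hsv=cv2.cvtColor(im,cv2.COLOR_BGR2HSV); m&=(hsv[...,0]>85)&(hsv[...,0]<115)&(hsv[...,1]>40)&(hsv[...,1]<140)
    X=np.c_[F[m],Z[m],L[m]]
    for _ in range(4):
        c=X.mean(0); v=np.linalg.svd(X-c,full_matrices=False)[2][2]; r=(X-c)@v; X=X[abs(r)<max(.002,2*np.median(abs(r)))]
    if v[1]<0:v=-v
    q=np.arctan2(-v[0],v[1]) if False else np.arctan2(v[0]*-1,v[1])
    print(n,"n",len(X),"normal",v,"tilt",q,"offset of hinge from plane",-(c@v))
    return q
E
python3 - <<'E'
from ang import *
bot.read_state()
for n in("wrist","scene"):
    ang(n,cv2.imread(f"pics/{n}4.png"),np.load(f"{n}4.npy"))
E
```

```text
wrist n 7147 normal [0.7161 0.698  0.0018] tilt -0.7981786073991148 offset of hinge from plane -0.008644945250170316
scene n 1242 normal [0.7266 0.6871 0.0012] tilt -0.8133725550600583 offset of hinge from plane -0.005923832404991505
```

```bash
python3 -m handwheel '[[0.0085,0.0004,0.007,0,0,0],[0.0172,0.0008,0.0137,0,0,0],[0.0262,0.0011,0.02,0,0,0],[0.0355,0.0015,0.026,0,0,0],[0.045,0.002,0.0315,0,0,0],[0.0547,0.0025,0.0367,0,0,0],[0.0606,0.0027,0.0396,0,0,0],[0.0606,0.0027,0.0396,0,0,0]]'
python3 - <<'E'
from ang import *
s=bot.read_state();print(s["position"],s["force"])
for n in("wrist","scene"):
    im,D=cams.capture(n); cv2.imwrite(f"pics/{n}5.png",im); np.save(f"{n}5.npy",D)
    ang(n,im,D)
E
```

```text
time_s: 14.42
position: [0.6197, 0.2292, 0.3089]
tcp_rot: [[-0.046, 0.999, -0.003], [0.999, 0.046, -0.001], [-0.0, -0.003, -1.0]]
force: [4.1, 0.1, -7.0]
opening: 0.121
grasp_force: 30.3
[0.6197 0.2292 0.3089] [ 4.0927  0.0561 -7.0457]
wrist n 3418 normal [ 0.9059  0.4235 -0.0007] tilt -1.133496740852999 offset of hinge from plane -0.005076892634987944
scene n 1273 normal [0.9005 0.4349 0.0022] tilt -1.1209075708401726 offset of hinge from plane -0.006956135523286234
```

```bash
python3 -m handwheel '[[-0.005,-0.0002,-0.0025,0,0,0],[-0.01,-0.0004,-0.005,0,0,0],[-0.015,-0.0007,-0.0077,0,0,0],[-0.0195,-0.001,-0.0104,0,0,0],[-0.024,-0.0011,-0.0133,0,0,0],[-0.0287,-0.0013,-0.0163,0,0,0],[-0.0325,-0.0015,-0.0188,0,0,0],[-0.0359,-0.0016,-0.0214,0,0,0]]'
python3 -m handwheel '[[-0.003,0,-0.002,0,0,0],[-0.0052,-0.0002,-0.0039,0,0,0],[-0.0052,-0.0002,-0.0039,0,0,0],[-0.0052,-0.0002,-0.0039,0,0,0],[-0.0052,-0.0002,-0.0039,0,0,0],[-0.0052,-0.0002,-0.0039,0,0,0],[-0.0052,-0.0002,-0.0039,0,0,0],[-0.0052,-0.0002,-0.0039,0,0,0]]'
python3 - <<'E'
from ang import *
s=bot.read_state();print(s["position"],s["force"])
for n in("wrist","scene","top"):
    im,D=cams.capture(n); cv2.imwrite(f"pics/{n}6.png",im); np.save(f"{n}6.npy",D)
    try: ang(n,im,D)
    except Exception as e: print(n,e)
a=cv2.imread("pics/scene6.png")[130:310,100:430]; cv2.imwrite("pics/c6.png",np.hstack([cv2.resize(a,(420,300)),cv2.resize(cv2.imread("pics/wrist6.png"),(380,300))]))
E
```

```text
time_s: 15.18
position: [0.5847, 0.2277, 0.2889]
tcp_rot: [[-0.046, 0.999, 0.004], [0.999, 0.046, -0.0], [-0.0, 0.004, -1.0]]
force: [6.6, -0.1, -8.8]
opening: 0.121
grasp_force: 30.3
time_s: 15.85
position: [0.5798, 0.2275, 0.2854]
tcp_rot: [[-0.046, 0.999, 0.004], [0.999, 0.046, -0.0], [-0.0, 0.004, -1.0]]
force: [6.5, -1.0, -7.1]
opening: 0.125
grasp_force: 30.4
[0.5798 0.2275 0.2854] [ 6.4732 -0.9771 -7.1291]
wrist n 5588 normal [0.7964 0.6048 0.0006] tilt -0.9212953102515576 offset of hinge from plane -0.006142476078873131
scene n 1303 normal [0.7941 0.6077 0.003 ] tilt -0.9175753469840023 offset of hinge from plane -0.006370885995551585
top n 238 normal [0.7941 0.6078 0.0024] tilt -0.9174644349799425 offset of hinge from plane -0.0078597411973706
```

View pics/c6.png

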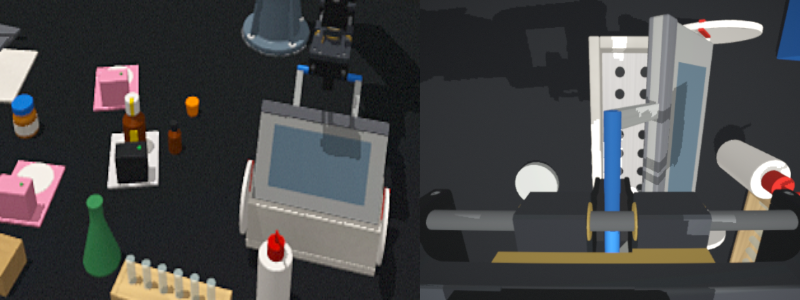

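The scene half shows the bottle's stripe facing the block. The bar is held, and the cover is at about 0.92 rad in all three cameras, just under the balance point at 1.00.

```bash
python3 -c "from rig import bot; print(bot.hand_in())"
```

```text
the job is handed in; nothing more can be done
None
```

I turned the bottle's stripe to within about 1° of facing the scanner and let go of it, raised the cover to about 1.13 rad, eased it back and handed in still holding its bar at about 0.92 rad (about 5° below balance), at roughly 16 s; no verdict was returned.

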